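Unlock and close the pull-out controller tray

ROBOT

A 6-joint arm with a two-finger parallel gripper is mounted at the origin on the work surface. World frame = base frame: x ahead of the robot, y to its left, z up, the work surface at z = 0. Lengths are in m, angles in rad, forces in N, time in s.
With the tool pointing down it reaches from about 0.35 to 0.975 m from the base axis. Payload 4.9 kg.
Tool frame: the origin (TCP) lies midway between the tips of the shut fingers; the grasp point (between the pads) lies 19 mm behind it; z points along the fingers, y is the line along which they close (so a half turn about z gives the same grasp; the last joint's range is limited). The gripper opens to 85 mm and grips with 20 to 120 N. Pads are 22 mm wide; open, the fingers measure 114 mm over their backs; the gripper's body (76 mm by 85 mm) begins 54 mm behind the grasp point. The pads swing forward as they close: fully open they stand 13 mm farther back than shut.
Start: joints at [-1.425, 0.053, 1.613, -0, 1.476, -0.119], TCP at [0.164, -0.603, 0.231] pointing down, gripper open.
Joint ranges: [-3.01, 3.01], [-1.01, 2.22], [0.06, 2.58], [-1.02, 4.17], [0.09, 2.62], [-3.14, 3.14]. Speed limits (rad/s): [2.57, 2.57, 3.14, 3.14, 3.14, 3.14].

INTERFACE

Orientations are given as a unit quaternion [w, x, y, z].
In Python, from plant import state, grab_frame, job_done, cut_out, place_of gives the robot as it stands.
- The arm moves only by the tool jog_arm, never from a script. Its argument "motion" is text: rows parted by semicolons, each of 7 numbers parted by spaces: the opening in per cent of the stroke, from 0 (shut) to 100 (fully open), then the shift along the tool's x, y, z as a fraction of full scale, then the turn, a rotation vector about the tool's x, y, z as a fraction of full scale. A call has exactly 5 rows; each row is the pose to reach, as a shift and turn from the pose commanded when the call began, along the tool's axes at that moment; what a row does not reach only later rows make up. Full scale, the value 1, is 50 cm for a shift and 1.5 rad for a turn. A row lasts 1/8 s, in which the tool goes at most 62.5 mm and 10.7 degrees, less where a joint would pass 70% of its speed; a pose out of reach is approached as far as the arm can. A call with a number of a shift or a turn outside -1 to 1 is refused whole. A call with a gripper value outside its range is refused whole. The fingers move at their own pace and stop on an object; the grip force is fixed at half the most. Time passes only in rows, so rows that repeat a pose let the fingers close, or fill a call up. It gives the time, the measured TCP pose, the force, the opening and the grip force at its end, in the units of the state.
- state(): the state, without advancing time (a new reading comes with each control period).
- grab_frame(name): name is "side" or "top" or "wrist"; returns a dict with "color" (400x640x3 uint8, red, green, blue), "range_z" (400x640 float32, m along the optical axis (not along the pixel's ray), 0 where there is no reading), "intrinsics" (3x3 intrinsics, pixels), "k1" (the pictures are not rectified: a ray, as slopes to the right and down, at radius r is drawn at 1 + k1 r^2 times it, then the intrinsics apply), "world_from_camera" (4x4, takes a point from camera to world coordinates). Camera axes: x right, y up, looking along -z (the intrinsics and any distortion apply to the point x, -y, -z); pixel columns grow to the right and rows downward; lengths in m; the calibration is good to about 2 mm. A picture is of the moment at which its call begins.
- job_done(): hands the job in; it is judged then, once.
Trained networks look in the newest picture that a camera, given by its name, has taken for a name from the list of things; names that differ only in an ending like _2 or _b are one class to them, and where a whole thing is asked for, a point or a joint stands for the part that bears it (a point fixed in the world has none). Each returns a list of dicts, best first, with "p" (0 to 1); they miss things now and then, are a little off and sometimes report something else, mostly with a low value. They report only what shows in the picture. A call takes as long as a camera call. They do not tell look-alikes from the thing itself.
- cut_out(camera, thing): "pixels" (400x640 bool, what is visible of it).
- place_of(camera, thing): "at" ([x, y, z] in m, in world coordinates, good to about 4 mm: a listed point, or the origin of a listed thing).
The state is a dict: "time": time; "joint_pos": joint angles; "joint_vel": joint speeds; "joint_efforts": joint torques, N m; "tool_pos": TCP position; "tool_rot": TCP orientation; "contact_force": force on the tool from outside, world axes, zero at the start; "ft_torque": the same for the moment, N m; "gripper_width": opening from 0.0 (shut) to 1.0 (fully open); "grasp_force": force on a finger pad.
Only numpy, scipy, OpenCV 4.12 (cv2) and the standard library are available. Lean on these libraries where they do the work, as an engineer would, in place of code of your own. Each camera call takes 0.05 s, during which the arm holds its last target. There are 200 camera calls.

TASK

The controller tray is pulled out of the small rack frame and its spring catch locks it there. Press the catch's thumb pad down, keep it down while you slide the tray in until the tongue is under the guide rail, then push the tray fully home, where the catch springs back up. Push with the fingertips, smoothly and without slamming; the small cassette rides in on the tray, and nothing is picked up or knocked about.

Things in the scene. Friction and masses are not known exactly. Their poses are not given: they have to be found in the camera images.
- rack: Open half-width desktop rack frame fixed to the bench: 254 wide, 300 deep, 116 high, dark steel posts, a slim unit below the tray. Origin: underside, middle of the front face. x points into the frame (the way the tray is pushed), y to the left of someone facing the front, z up. Nothing lies over the tray except a bar at the very back (x 285 to 297 mm, underside 90 mm up).
- rail_lip (a point): Middle of the outer end of the lip on the right-hand slide channel, where the catch's tongue locks. The lip is a steel strip 22 wide, underside 101 mm above the bench, running 148 mm into the frame. The channels' inner walls stand at y = +-105 mm of the rack, 104 mm high. Axes as the rack's.
- tray (a joint): How far the tray is pushed in, m along the rack's x: 0 to 0.003 pulled out and locked, 0.172 fully home. It takes about 3 N to slide and stays where it is left; locked, it goes in no more than 5 mm. Aluminium, 206 wide, 260 deep, floor 70 mm above the bench.
- tray_front (a point): Point on the outer face of the tray's upturned front lip, midway across, 85 mm above the bench; the lip is 206 wide and runs from 60 to 100 mm above the bench. Moves with the tray; axes as the rack's. Home, it stands 43 mm in front of the rack's front face.
- controller (a point): Middle of the top of the black controller fixed on the tray's left part, 190 long (along x) by 112 wide, 92 mm above the bench; its jog dial, 54 across, rises to 103 mm. Its right edge is 41 mm left of the thumb pad's centre. Moves with the tray; axes as the rack's.
- catch (a joint): How far the spring catch is pressed down, m: 0 up (locking), 0.014 fully down. 3 N to start, 7 N fully down; springs back when let go. Its tongue clears the rail lip from 0.0095 down. After 20 mm of tray travel the lip itself keeps it down, at 0.009, until at 0.164 of travel the tongue comes out beyond the lip and springs up, locking the tray home.
- catch_pad (a point): Centre of the top of the catch's flat steel thumb pad, 42 long (along x) by 32 wide, on the tray's right side, 100 mm above the bench when up. Moves down with the catch and in with the tray; axes as the rack's. 23 mm beyond this centre, towards the frame, a black guide block fixed to the tray (34 wide, top 112 mm up) offers an upright face to push against.
- small_tape_mid (a point): Centre of a small black cassette, 66 by 48 by 12 mm, lying loose on the tray between its front lip and the thumb pad. It rides in with the tray.
- large_tape_mid (a point): Centre of a large black cassette, 156 by 96 by 25 mm, on the bench to the right of the tray.
- screwdriver: Black-handled screwdriver lying on the bench in front of the tray. Leave alone.
- mug: White mug, 80 wide, 92 high, on the bench to the robot's right. Leave alone.
- nut_box: Grey open parts box, 100 by 75 by 40 mm, on the bench to the robot's right. Leave alone.
- tape_roll: Roll of cloth tape, 110 across, 48 high, on the bench to the robot's right. Leave alone.
- headphones: Black headphones on the bench to the robot's left, behind the rack frame. Leave alone.
Not all that is in view belongs to the job. There is more than one size of the part that bears small_tape_mid; the job needs the middle-sized.

How it is judged:
By the outcome, as a careful person would: the job done as asked, in the order asked, and still so for the second after the job is handed in, with the robot touching nothing.
It also fails if it takes over 45 s, if anything falls off the work surface, if the arm or the gripper's body presses on something with over 40 N, if the wrist force passes 120 N, or if a joint passes its speed limit or range.

## Working session

There is one attempt and no reset: what is moved stays moved. The work goes in short steps, Python scripts to look and compute and a tool call to move; the robot and the scene stay as the last step left them, time stands still between calls to the robot, and variables do not carry over. Pictures are saved under pics/ and viewed, at most 10 in all, crops included, and the job is handed in when it is done.

Besides the shell and the picture viewer there is one more tool, called after ">>>" as name(argument=value, ...), one argument or row to a line, values as JSON. jog_arm: Moves the arm, as the interface text tells. Shift numbers are shares of 50 cm and turn numbers shares of 1.5 rad, none past 1 either way. Its arguments: {"type":"object","properties":{"motion":{"type":"string"}},"required":["motion"]}

```bash
mkdir -p pics; cat > h.py <<'E'
import numpy as np, cv2
from plant import *
def save(cam,fn):
    f=grab_frame(cam); cv2.imwrite('pics/'+fn,f['color'][:,:,::-1]); return f
def pts(f):
    K=np.array(f['intrinsics']);k1=f['k1'];d=f['range_z']
    v,u=np.mgrid[0:400,0:640].astype(float)
    n=cv2.undistortPoints(np.stack([u.ravel(),v.ravel()],1)[:,None],K,np.array([k1,0,0,0.]))[:,0]
    x=n[:,0].reshape(400,640)*d;y=n[:,1].reshape(400,640)*d
    P=np.stack([x,-y,-d,np.ones_like(d)],-1)@np.array(f['world_from_camera']).T
    return P[...,:3]
E
python3 - <<'E'
from h import *
import h
s=state();print(s['time'],s['tool_pos'],s['tool_rot'],s['contact_force'])
for c in ['top','side']:
    f=save(c,c+'1.png'); print(c,np.round(f['world_from_camera'],3).tolist())
    np.save(c+'.npy',pts(f))
    for t in ['rack','rail_lip','tray_front','controller','catch_pad','small_tape_mid','large_tape_mid']:
        print(t,[(round(r['p'],2),np.round(r['at'],4).tolist()) for r in place_of(c,t)[:4]])
E
```

```text
0.0 [ 0.16344548 -0.60258773  0.2300519 ] [-1.04516014e-03  9.91248095e-01  1.32008035e-01 -2.70105249e-05] [-0.00840867  0.40820616 -0.05691354]
top [[-0.017, 0.989, -0.146, 0.401], [-1.0, -0.019, -0.013, 0.049], [-0.015, 0.145, 0.989, 1.249], [0.0, 0.0, 0.0, 1.0]]
rack [(0.83, [0.5415, 0.1284, -0.0021])]
rail_lip [(0.83, [0.6439, 0.1224, 0.1032]), (0.4, [0.7706, 0.0948, 0.0116])]
tray_front [(0.65, [0.5423, -0.0841, 0.0893])]
controller [(0.79, [0.5035, 0.0473, 0.0918])]
catch_pad [(0.61, [0.6021, 0.0652, 0.102])]
small_tape_mid [(0.92, [0.6001, -0.0265, 0.0784]), (0.66, [0.7248, -0.1321, 0.0089]), (0.51, [0.3626, -0.1287, 0.0049])]
large_tape_mid [(0.62, [0.7707, 0.0924, 0.0119]), (0.18, [0.6467, 0.127, 0.1035])]
side [[-0.942, 0.227, -0.246, 0.211], [-0.334, -0.601, 0.726, 1.179], [0.017, 0.766, 0.642, 1.075], [0.0, 0.0, 0.0, 1.0]]
rack [(0.95, [0.5495, 0.1287, 0.0009])]
rail_lip [(0.89, [0.6456, 0.124, 0.1037])]
tray_front [(0.82, [0.5458, -0.0847, 0.084])]
controller [(0.77, [0.5048, 0.0469, 0.0895])]
catch_pad [(0.63, [0.5995, 0.0617, 0.095])]
small_tape_mid [(0.66, [0.7283, -0.1344, 0.0097]), (0.53, [0.6047, -0.0177, 0.0714]), (0.38, [0.364, -0.1323, 0.0052])]
large_tape_mid [(0.66, [0.7727, 0.0994, 0.0168])]
```

View pics/top1.png

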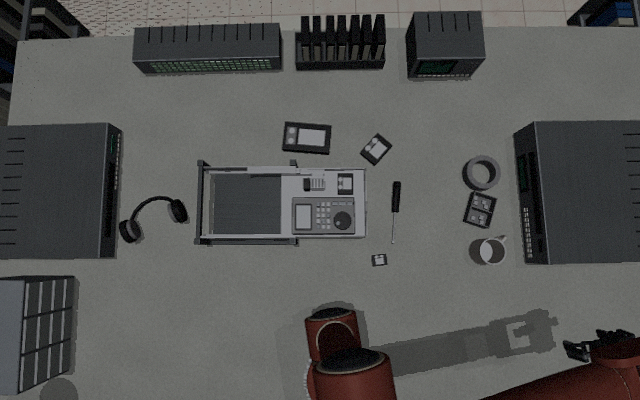

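View pics/side1.png

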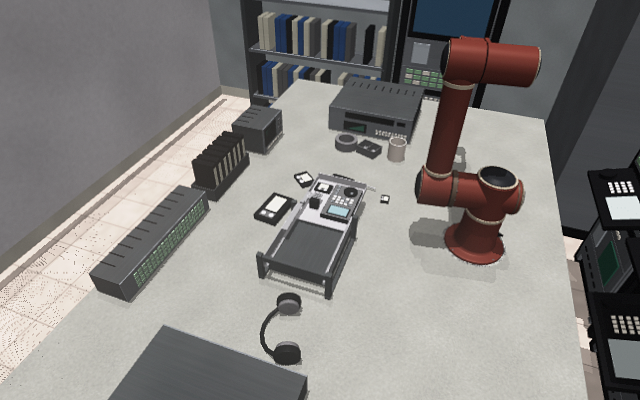

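The front of the tray faces −y (right in the top view, x≈365 px) and the rack is at 200–300 px. The pad and block are near (315,184) and the cassette on the tray near (345,183). Next I'll measure the yaw and the pad.

```bash
python3 - <<'E'
from h import *
P=np.load('top.npy'); im=cv2.imread('pics/top1.png')
cv2.imwrite('pics/crop.png',cv2.resize(im[150:255,190:400],None,fx=3.8,fy=3.8,interpolation=cv2.INTER_CUBIC))
for t in ['catch_pad','small_tape_mid','controller','tray','rack']:
    for r in cut_out('top',t)[:2]:
        m=r['pixels']; q=P[m]; rect=cv2.minAreaRect(q[:,:2].astype(np.float32))
        print(t,round(r['p'],2),m.sum(),np.round(np.median(q,0),3),'z',np.round(np.percentile(q[:,2],[5,50,95]),3),np.round(rect[0],3),np.round(rect[1],3),round(rect[2],1))
# high-z edges along rows: right channel wall z 0.098..0.108
Z=P[...,2]; X=P[...,0];Y=P[...,1]
m=(Z>.085)&(Z<.125)&(Y>-.12)&(Y<.46)&(X>.4)&(X<.7)
for r in [166,168,170,172,174,176,178,180,182,184,186,188,190,192]:
    print(r,[f"{Y[r,c]*1e3:.0f},{X[r,c]*1e3:.0f},{Z[r,c]*1e3:.0f}" for c in range(296,332,3)])
E
```

```text
catch_pad 0.63 338 [0.623 0.069 0.099] z [0.094 0.099 0.108] [0.615 0.086] [0.082 0.061] 88.8
small_tape_mid 0.84 318 [ 0.601 -0.021  0.083] z [0.079 0.083 0.087] [ 0.515 -0.003] [0.054 0.243] 78.1
small_tape_mid 0.75 195 [ 0.367 -0.128  0.009] z [0.    0.009 0.013] [ 0.372 -0.052] [0.206 0.043] 85.4
controller 0.74 5411 [0.535 0.05  0.09 ] z [0.068 0.09  0.103] [0.532 0.046] [0.261 0.269] 4.1
controller 0.52 977 [0.511 0.621 0.056] z [0.003 0.056 0.076] [0.498 0.382] [0.676 0.159] 87.1
tray 0.95 5514 [0.536 0.05  0.089] z [0.068 0.089 0.103] [0.536 0.041] [0.275 0.27 ] 88.7
rack 0.68 12151 [0.539 0.184 0.07 ] z [0.013 0.07  0.108] [0.557 0.185] [0.568 0.298] 87.3
rack 0.2 5469 [0.535 0.05  0.09 ] z [0.068 0.09  0.103] [0.535 0.041] [0.271 0.267] 89.9
166 ['129,661,67', '123,675,3', '113,674,5', '103,675,4', '93,675,-1', '83,674,3', '73,675,-2', '64,675,-3', '54,674,1', '44,673,4', '34,674,-1', '24,674,1']
168 ['127,650,89', '117,645,112', '109,650,85', '99,649,91', '90,649,90', '81,649,91', '72,650,87', '63,649,89', '53,649,86', '44,649,84', '35,648,90', '26,648,91']
170 ['126,640,1
[... 1303 characters left out ...]
101', '36,601,72', '26,601,74']
186 ['129,597,68', '120,597,71', '110,597,67', '99,589,118', '90,590,110', '81,590,105', '72,591,102', '63,591,102', '54,590,102', '45,590,103', '36,596,68', '26,595,68']
188 ['129,591,71', '120,590,72', '110,591,69', '99,584,112', '90,584,111', '82,586,96', '73,585,100', '63,585,99', '54,585,100', '45,585,97', '36,589,71', '27,589,69']
190 ['129,584,72', '120,584,69', '110,584,70', '101,583,79', '91,582,80', '83,584,66', '73,583,71', '64,583,71', '55,582,79', '45,582,75', '36,583,67', '27,583,67']
192 ['129,579,66', '120,578,73', '110,578,72', '101,578,71', '92,578,66', '83,577,70', '73,578,67', '64,577,69', '55,577,70', '45,576,75', '36,576,71', '27,576,69']
```

View pics/crop.png

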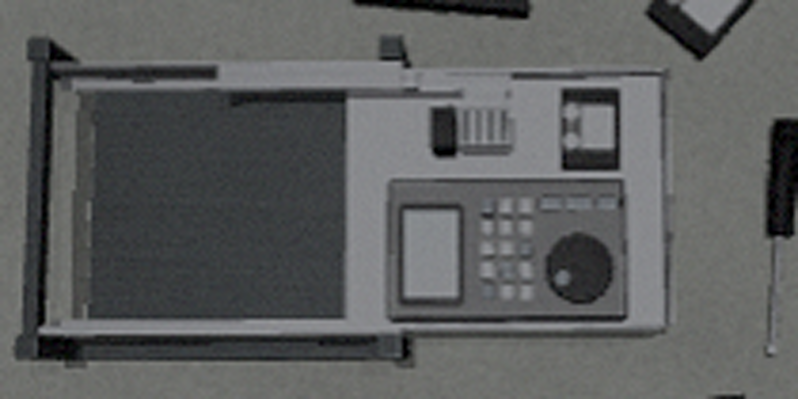

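The crop shows the pad (striped, about 465–512 px) with the black block on its rack side (445), and the cassette lying clear at 590. The pad centre is about (0.600, 0.063, 0.100).

```bash
python3 - <<'E'
from h import *
P=np.load('top.npy');X,Y,Z=P[...,0],P[...,1],P[...,2]
for lo,hi,c0,c1 in [(.62,.68,250,290),(.40,.47,215,290),(.62,.68,315,350),(.40,.47,305,350)]:
    pts=[]
    for c in range(c0,c1):
        m=(X[:,c]>lo)&(X[:,c]<hi)&(Z[:,c]>.085)&(Z[:,c]<.112)&(np.arange(400)>150)&(np.arange(400)<255)
        if m.sum()>1: pts.append((Y[m,c].mean(),X[m,c].mean(),m.sum()))
    p=np.array(pts); 
    if len(p)>5: print(len(p),np.polyfit(p[:,0],p[:,1],1),p[0],p[-1])
# controller boundary
m=(Z>.083)&(Z<.097)&(X>.42)&(X<.575)&(Y>-.06)&(Y<.17)
r=cv2.minAreaRect(P[m][:,:2].astype(np.float32));print(r)
s=state();print(s['tool_pos'],s['tool_rot'])
E
```

```text
40 [0.00274789 0.64380236] [0.26630509 0.64480068 8.        ] [0.14738611 0.64385874 7.        ]
75 [0.00899682 0.44075948] [0.36964227 0.44364317 2.        ] [0.14889671 0.44173166 3.        ]
15 [-0.0195283   0.63684215] [0.06879826 0.63507995 9.        ] [-0.03228619  0.63421983  2.        ]
45 [0.00435019 0.45535319] [0.10169873 0.45554098 9.        ] [-0.03011409  0.45623375  9.        ]
((0.49872735142707825, 0.046896230429410934), (0.13926538825035095, 0.20143988728523254), 5.231488227844238)
[ 0.16356327 -0.60321485  0.23133023] [1.06195325e-05 9.91249232e-01 1.32003637e-01 1.23697063e-06]
```

>>> jog_arm(
  motion="0 0.09 -0.08 0 0 0 -0.1; 0 0.18 -0.16 0 0 0 -0.2; 0 0.27 -0.24 0 0 0 -0.3; 0 0.36 -0.32 0 0 0 -0.4; 0 0.45 -0.4 0 0 0 -0.5",
)

```text
time: 1.68
tool_pos: [0.3291, -0.3497, 0.2315]
tool_rot: [0.0, 0.873, 0.488, 0.0]
contact_force: [1.3, -0.1, -0.0]
gripper_width: 0.002
grasp_force: 0.0
```

```bash
cat > go.py <<'E'
import sys,numpy as np
from plant import state
from scipy.spatial.transform import Rotation as R
s=state();q=s['tool_rot'];Rt=R.from_quat(q,scalar_first=True)
T=R.from_matrix(np.array([[0,1,0],[1,0,0],[0,0,-1.]]))
print(s['time'],s['tool_pos'],s['contact_force'],s['gripper_width'])
t=np.array([float(a) for a in sys.argv[1:4]])
print('shift',Rt.inv().apply(t-s['tool_pos'])/.5,'turn',(Rt.inv()*T).as_rotvec()/1.5)
E
python3 go.py .600 .070 .15
```

```text
1.675 [ 0.32914599 -0.34966099  0.23154324] [ 1.33735327 -0.09121626 -0.02462502] 0.0022036891200602846
shift [0.998742   0.02135926 0.1629857 ] turn [ 5.77091905e-04  2.48030837e-04 -3.67739254e-01]
```

>>> jog_arm(
  motion="0 0.12 0 0 0 0 -0.08; 0 0.24 0 0 0 0 -0.16; 0 0.36 0.01 0 0 0 -0.24; 0 0.48 0.01 0 0 0 -0.32; 0 0.6 0.01 0 0 0 -0.37",
)

```text
time: 2.3
tool_pos: [0.4919, -0.0973, 0.2317]
tool_rot: [0.001, 0.706, 0.708, 0.0]
contact_force: [1.4, -1.2, 0.3]
gripper_width: 0.001
grasp_force: 0.0
```

```bash
python3 go.py .600 .070 .15
```

```text
2.3 [ 0.49186118 -0.09728079  0.23170754] [ 1.41397442 -1.164317    0.3301715 ] 0.0009115124945168652
shift [0.33425337 0.21670641 0.16347774] turn [0.0007475  0.00035901 0.00122014]
```

>>> jog_arm(
  motion="0 0.08 0.055 0 0 0 0; 0 0.16 0.11 0 0 0 0; 0 0.25 0.165 0.05 0 0 0; 0 0.334 0.217 0.11 0 0 0; 0 0.334 0.217 0.163 0 0 0",
)

```text
time: 2.92
tool_pos: [0.6006, 0.0706, 0.1487]
tool_rot: [-0.0, 0.706, 0.708, 0.0]
contact_force: [-1.4, 0.3, 0.3]
gripper_width: 0.002
grasp_force: 0.0
```

```bash
python3 - <<'E'
from h import *
f=save('top','t2.png');s=state()
w=save('wrist','w2.png')
P=pts(w);np.save('w.npy',P)
print(s['tool_pos'],place_of('wrist','catch_pad')[:2],place_of('side','catch_pad')[:1])
im=cv2.imread('pics/w2.png');t=cv2.imread('pics/t2.png')
a=cv2.resize(t[130:250,250:400],(640,512));cv2.imwrite('pics/c2.png',np.hstack([cv2.resize(im,(400,250)),cv2.resize(a,(390,250))]))
E
python3 go.py .600 .070 .105
```

```text
[0.59751363 0.06939107 0.14408593] [{'at': [0.5965, 0.0602, 0.0996], 'p': 0.69}] [{'at': [0.5995, 0.0617, 0.095], 'p': 0.63}]
3.125 [0.59942056 0.0676446  0.14978436] [ 0.21267683 -0.58448585  0.48030968] 0.0006091610722400434
shift [0.004718   0.00122282 0.0895675 ] turn [-5.15130350e-04  4.36349669e-05 -7.45785977e-04]
```

View pics/c2.png

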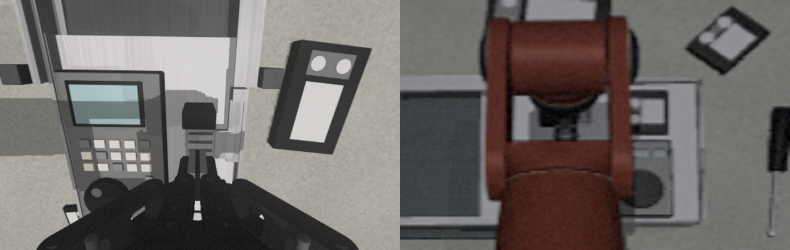

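The wrist view shows the shut fingers over the pad (about 198,150), with the block just ahead (199,115). The cassette is clear behind. I'll check the block and pad extents from the wrist depth.

```bash
python3 - <<'E'
import numpy as np
P=np.load('w.npy').reshape(-1,3)
g=(P[:,0]>.55)&(P[:,0]<.66)&(P[:,1]>.03)&(P[:,1]<.13)
for n,a,b in [('block',.107,.116),('pad',.096,.104)]:
    q=P[g&(P[:,2]>a)&(P[:,2]<b)]
    print(n,len(q),np.round(np.percentile(q,[2,10,50,90,98],axis=0).T,4).tolist())
E
```

```text
block 2291 [[0.5837, 0.5874, 0.6048, 0.6404, 0.6457], [0.0866, 0.0891, 0.0998, 0.1217, 0.1259], [0.1084, 0.1098, 0.1117, 0.1128, 0.1134]]
pad 3771 [[0.5864, 0.5918, 0.6183, 0.6418, 0.645], [0.0456, 0.0532, 0.0713, 0.1053, 0.1274], [0.096, 0.0962, 0.0989, 0.1011, 0.1035]]
```

>>> jog_arm(
  motion="0 0 0 0.03 0 0 0; 0 0 0 0.055 0 0 0; 0 0 0 0.075 0 0 0; 0 0 0 0.085 0 0 0; 0 0 0 0.09 0 0 0",
)

```text
time: 3.75
tool_pos: [0.5995, 0.0677, 0.1044]
tool_rot: [-0.0, 0.707, 0.707, -0.0]
contact_force: [0.2, 0.2, 0.3]
gripper_width: 0.001
grasp_force: 0.0
```

>>> jog_arm(
  motion="0 0 0 0.008 0 0 0; 0 0 0 0.016 0 0 0; 0 0 0 0.024 0 0 0; 0 0 0 0.03 0 0 0; 0 0 0 0.033 0 0 0",
)

```text
time: 4.38
tool_pos: [0.6001, 0.0677, 0.0889]
tool_rot: [0.0, 0.707, 0.707, 0.0]
contact_force: [-0.6, -0.9, 6.4]
gripper_width: -0.004
grasp_force: 2.9
```

>>> jog_arm(
  motion="0 0.004 0 0.001 0 0 0; 0 0.009 0 0.002 0 0 0; 0 0.014 0 0.002 0 0 0; 0 0.019 0 0.002 0 0 0; 0 0.024 0 0.002 0 0 0",
)

```text
time: 5.0
tool_pos: [0.6003, 0.079, 0.0882]
tool_rot: [0.001, 0.707, 0.707, -0.0]
contact_force: [-1.9, -2.3, 7.0]
gripper_width: -0.005
grasp_force: 3.0
```

>>> jog_arm(
  motion="0 0.006 0 0 0 0 0; 0 0.014 0 0 0 0 0; 0 0.022 0 0 0 0 0; 0 0.03 0 0 0 0 0; 0 0.038 0 0 0 0 0",
)

```text
time: 5.62
tool_pos: [0.6005, 0.0981, 0.0883]
tool_rot: [0.001, 0.707, 0.707, 0.0]
contact_force: [-0.6, -2.7, 7.2]
gripper_width: -0.0
grasp_force: 3.0
```

>>> jog_arm(
  motion="0 0.008 0 0 0 0 0; 0 0.016 0 0 0 0 0; 0 0.024 0 0 0 0 0; 0 0.032 0 0 0 0 0; 0 0.04 0 0 0 0 0",
)

```text
time: 6.25
tool_pos: [0.6007, 0.1181, 0.0884]
tool_rot: [0.001, 0.707, 0.707, 0.0]
contact_force: [-0.2, -2.9, 6.1]
gripper_width: 0.003
grasp_force: 2.9
```

```bash
python3 - <<'E'
from h import *
for c in ['side','wrist','top']:
    grab_frame(c)
    for t in ['catch_pad','tray_front','small_tape_mid']:
        print(c,t,[(round(r['p'],2),np.round(r['at'],4).tolist()) for r in place_of(c,t)[:2]])
print(state()['tool_pos'],state()['contact_force'])
E
```

```text
side catch_pad [(0.58, [0.5994, 0.1124, 0.0859]), (0.48, [0.3901, -0.4585, 0.0019])]
side tray_front [(0.74, [0.5472, -0.034, 0.0833])]
side small_tape_mid [(0.6, [0.3668, -0.1293, 0.0075]), (0.47, [0.7285, -0.1335, 0.0105])]
wrist catch_pad [(0.47, [0.5458, 0.1256, 0.0019])]
wrist tray_front []
wrist small_tape_mid []
top catch_pad [(0.66, [0.5166, -0.4532, -0.0006]), (0.23, [0.504, 0.0971, 0.0933])]
top tray_front [(0.91, [0.5447, -0.0359, 0.0848])]
top small_tape_mid [(0.9, [0.5987, 0.026, 0.0754]), (0.75, [0.486, 0.5804, 0.0064])]
[0.60070088 0.11871243 0.08847668] [0.09196309 0.02353413 5.31971621]
```

>>> jog_arm(
  motion="0 0 0 -0.01 0 0 0; 0 0 0 -0.02 0 0 0; 0 0.004 0 -0.029 0 0 0; 0 0.012 0 -0.029 0 0 0; 0 0.022 0 -0.029 0 0 0",
)

```text
time: 7.48
tool_pos: [0.5998, 0.1286, 0.102]
tool_rot: [0.001, 0.707, 0.707, -0.001]
contact_force: [0.3, -5.1, 2.9]
gripper_width: 0.001
grasp_force: 2.8
```

>>> jog_arm(
  motion="0 0.012 0 0 0 0 0; 0 0.024 0 0 0 0 0; 0 0.036 0 0 0 0 0; 0 0.048 0 0 0 0 0; 0 0.06 0 0 0 0 0",
)

```text
time: 8.1
tool_pos: [0.6001, 0.1586, 0.1019]
tool_rot: [0.001, 0.707, 0.707, -0.001]
contact_force: [0.9, -5.1, 2.2]
gripper_width: 0.001
grasp_force: 2.9
```

>>> jog_arm(
  motion="0 0.012 0 0 0 0 0; 0 0.024 0 0 0 0 0; 0 0.036 0 0 0 0 0; 0 0.048 0 0 0 0 0; 0 0.06 0 0 0 0 0",
)

```text
time: 8.72
tool_pos: [0.6005, 0.1886, 0.102]
tool_rot: [0.002, 0.708, 0.707, -0.001]
contact_force: [1.9, -5.1, 0.8]
gripper_width: 0.001
grasp_force: 2.9
```

>>> jog_arm(
  motion="0 0.012 0 0 0 0 0; 0 0.024 0 0 0 0 0; 0 0.036 0 0 0 0 0; 0 0.046 0 0 0 0 0; 0 0.054 0 0 0 0 0",
)

```text
time: 9.35
tool_pos: [0.6008, 0.2156, 0.102]
tool_rot: [0.002, 0.707, 0.707, -0.0]
contact_force: [2.5, -5.5, 1.4]
gripper_width: -0.002
grasp_force: 2.8
```

>>> jog_arm(
  motion="0 0.01 0 -0.002 0 0 0; 0 0.02 0 -0.003 0 0 0; 0 0.03 0 -0.003 0 0 0; 0 0.038 0 -0.003 0 0 0; 0 0.044 0 -0.003 0 0 0",
)

```text
time: 9.98
tool_pos: [0.5999, 0.2382, 0.1026]
tool_rot: [0.0, 0.708, 0.707, -0.001]
contact_force: [0.8, -2.4, -1.3]
gripper_width: -0.003
grasp_force: 1.4
```

>>> jog_arm(
  motion="0 0.004 0 0 0 0 0; 0 0.008 0 0 0 0 0; 0 0.012 0 0 0 0 0; 0 0.015 0 0 0 0 0; 0 0.018 0 0 0 0 0",
)

```text
time: 10.6
tool_pos: [0.5995, 0.2432, 0.1029]
tool_rot: [0.003, 0.707, 0.707, -0.004]
contact_force: [-0.9, -18.6, 1.6]
gripper_width: 0.002
grasp_force: 9.6
```

>>> jog_arm(
  motion="0 -0.008 0 0 0 0 0; 0 -0.014 0 0 0 0 0; 0 -0.014 0 -0.03 0 0 0; 0 -0.014 0 -0.1 0 0 0; 0 -0.014 0 -0.2 0 0 0",
)

```text
time: 11.22
tool_pos: [0.5988, 0.2413, 0.2039]
tool_rot: [-0.001, 0.707, 0.707, -0.001]
contact_force: [1.3, 0.1, -0.4]
gripper_width: -0.003
grasp_force: 0.0
```

>>> jog_arm(
  motion="0 -0.08 0 -0.05 0 0 0; 0 -0.18 0 -0.05 0 0 0; 0 -0.28 0 -0.05 0 0 0; 0 -0.38 0 -0.05 0 0 0; 0 -0.45 0 -0.05 0 0 0",
)

```text
time: 11.85
tool_pos: [0.5998, 0.0145, 0.2301]
tool_rot: [0.001, 0.708, 0.707, 0.001]
contact_force: [0.5, 0.5, 0.2]
gripper_width: 0.002
grasp_force: 0.0
```

```bash
python3 - <<'E'
from h import *
s=state();print(s['time'],s['tool_pos'],s['contact_force'])
T=save('top','t3.png');W=save('wrist','w3.png');grab_frame('side')
for c in ['side','wrist','top']:
    for t in ['catch_pad','tray_front','small_tape_mid']:
        print(c,t,[(round(r['p'],2),np.round(r['at'],4).tolist()) for r in place_of(c,t)[:2]])
for n,f in [('w',W),('t',T)]:
    P=pts(f).reshape(-1,3)
    q=P[(P[:,0]>.588)&(P[:,0]<.612)&(P[:,1]>.20)&(P[:,1]<.29)]
    for y in np.arange(.2,.29,.01):
        z=q[(q[:,1]>=y)&(q[:,1]<y+.01)][:,2]; print(n,round(y,2),len(z),np.round(np.median(z),4) if len(z) else '')
a=cv2.imread('pics/w3.png');b=cv2.imread('pics/t3.png')[130:260,180:400]
cv2.imwrite('pics/c3.png',np.vstack([cv2.resize(a,(480,300)),cv2.resize(b,(480,284))]))
E
```

```text
11.85 [0.59983788 0.01448739 0.2301211 ] [0.48450526 0.47907168 0.15292663]
side catch_pad [(0.48, [0.6002, 0.233, 0.096]), (0.18, [0.5475, 0.128, 0.003])]
side tray_front [(0.95, [0.5422, 0.0832, 0.0858])]
side small_tape_mid [(0.57, [0.6073, 0.1498, 0.0737]), (0.55, [0.7265, -0.1301, 0.0114])]
wrist catch_pad [(0.57, [0.6014, 0.1445, 0.0754])]
wrist tray_front [(0.77, [0.5438, 0.0827, 0.0868])]
wrist small_tape_mid [(0.86, [0.7234, -0.1293, 0.0074]), (0.67, [0.606, 0.1486, 0.08])]
top catch_pad [(0.54, [0.6069, 0.231, 0.1046])]
top tray_front [(0.83, [0.5452, 0.085, 0.0864])]
top small_tape_mid [(0.73, [0.7262, -0.1357, 0.0109]), (0.69, [0.6025, 0.144, 0.0769])]
w 0.2 0 
w 0.21 0 
w 0.22 0 
w 0.23 0 
w 0.24 0 
w 0.25 0 
w 0.26 0 
w 0.27 0 
w 0.28 0 
t 0.2 28 0.0709
t 0.21 36 0.0743
t 0.22 30 0.1019
t 0.23 29 0.1006
t 0.24 25 0.1017
t 0.25 34 0.1079
t 0.26 25 0.1136
t 0.27 13 0.1136
t 0.28 14 0.0699
```

View pics/c3.png

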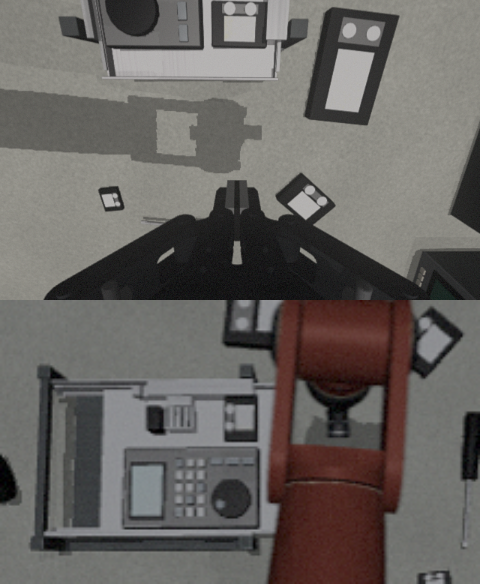

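The tray is home: its front is at y≈0.084, 43–44 mm ahead of the rack face. The pad is back up at about 0.101 m, the cassette is still on the tray, and the arm is clear.

```bash
python3 -c "
from plant import *
print(job_done())"
```

```text
the job is handed in; nothing more can be done
None
```

The tray is fully home and the catch has sprung back up; the small cassette rode in on the tray, the arm is clear, and the job was handed in after about 12 s of robot time.

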